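# Close the test kiln for firing

### The job

Close the little test kiln for firing: with the fingertips push its door fully shut without slamming it, pressing only on the outside of the door and never on the white brick lining. Then push the brick shutter on top of the kiln sideways until it is fully home against its stop over the vent hole. Grasp nothing, and leave the pots and tools in, on and around the kiln where they stand.

Things in the scene. Friction and masses are not known exactly. Their poses are not given: they have to be found in the camera images.
- kiln: fixed test kiln, a grey steel box 260 deep (x) x 280 wide (y) x 220 high, open at the front. Origin: centre of its underside, on the table. Its x points from front to back, y to its left seen from the robot, z up. Front face at x = -130, top at z = 220. Beside it on the right a control box, to y = -182, 160 high. On the top rails 10 high run along y at x = -120 and -10, a stop as high at y = -116
- door (a joint): door angle in rad: 0 shut (at a stop), grows as it opens towards the robot; starts at 0.35 to 0.7. A slab 240 wide, 30 thick (steel outside), from z = 38 to 218, no handle. At angle a it runs from the hinge line in direction (-sin a, -cos a) of the kiln's frame; its outer face lies 30 mm off that line towards (-cos a, sin a). Stiff hinge (0.15 N m): it stays where it is left
- door_hinge (a point): point on the door's vertical hinge line, at the left front edge of the kiln: x = -130, y = 120, z = 128 mm in the kiln's frame
- vent (a point): centre of the square vent hole, 40 x 40 mm, in the kiln's top: x = -65, y = -60, z = 220 mm in the kiln's frame
- door_push (a point): point on the door's outer face, 190 mm from the hinge line, at z = 188 mm, 30 mm below the door's top edge; moves with the door
- door_lining (a point): centre of the white fragile fire-brick lining that covers the inner side of the door: a 10 mm layer over the whole inner face and a plug 22 thick, 165 wide, 110 high standing out from it; this point is on the inner face of the layer, 120 mm from the hinge, at z = 128 mm
- shutter (a joint): how far the vent shutter still stands open, in m: 0 is fully home over the vent hole, against its stop; it starts 0.06 to 0.10 open. It slides along the kiln's y axis, positive away from the stop (to the left); friction about 2 N, stays where it is left
- shutter_push (a point): centre of the shutter's left side face, the face to push (it faces the kiln's +y). The shutter is a white fire-brick block 100 x 100 x 35 high between the rails, 2 mm above the kiln's top (upper face at z = 257 in the kiln's frame), its centre at x = -65, y = -60 + opening; this point is 50 mm left of its centre, at z = 239.5
- bowl: small terracotta bowl, 100 across, 45 high, standing inside the kiln; origin centre of underside
- cone_jar: small grey jar, 40 across, 50 high, on the back right of the kiln's top; origin centre of underside
- top_prop: white cylindrical kiln prop, 32 across, 40 high, on the back left of the kiln's top; origin centre of underside
- tagine: terracotta dish with pointed lid, 150 across, 130 high, left of the kiln; origin centre of underside
- plates: stack of four terracotta saucers, 140 across, 56 high, right of the kiln; origin centre of underside
- glaze_cup: white cup, 72 across, 85 high, in front of the kiln to one side; origin centre of underside
- prop: square white kiln prop 40 x 40 x 85 high, in front of the kiln to the other side; origin centre of underside
- brush: brush lying on the table, right in front of the kiln

How it is judged:
By the outcome, as a careful person would: the job done as asked, in the order asked, and still so for the second after the job is handed in, with the robot touching nothing.
It also fails if it takes over 50 s, if anything falls off the work surface, if the arm or the gripper's body presses on something with over 40 N, if the wrist force passes 120 N, or if a joint passes its speed limit or range.

### The arm

A 6-joint arm with a two-finger parallel gripper is mounted at the origin on the work surface. World frame = base frame: x ahead of the robot, y to its left, z up, the work surface at z = 0. Lengths are in m, angles in rad, forces in N, time in s.
With the tool pointing down it reaches from about 0.4 to 0.825 m from the base axis. Payload 7 kg.
Tool frame: the origin (TCP) lies between the finger pads; the fingertips stand 8 mm ahead of it and the grasp point (between the pads) lies 11 mm behind it (arm.finger_overhang is the distance from the TCP to the fingertips, in m); z points along the fingers, y is the line along which they close (so a half turn about z gives the same grasp; the last joint's range is limited). The gripper opens to 88 mm and grips with 3 to 60 N. Pads are 19 mm wide; open, the fingers measure 130 mm over their backs; the gripper's body (78 mm by 193 mm) begins 47 mm behind the grasp point.
Start: joints at [-0.829, 0.359, 0.012, 0, -1.224, -0.288], TCP at [0.296, -0.607, 0.235] pointing down, gripper open.
Joint ranges: [-3.07, 3.07], [-1.43, 2.12], [-1.02, 1.25], [-3.03, 1.67], [-3.05, -0], [-3.03, 3.03]. Speed limits (rad/s): [2.39, 2.39, 3.01, 3.14, 3.14, 3.14].

### API

Orientations are given as [roll, pitch, yaw] about the fixed x, y, z axes, in that order (R = Rz(yaw) Ry(pitch) Rx(roll)).
In Python, from station import arm gives the robot as it stands.
- The arm moves only by the tool move_arm, never from a script. Its argument "rows" is text: rows parted by semicolons, each of 7 numbers parted by spaces: the turn, a rotation vector about the tool's x, y, z in degrees, then the shift along the tool's x, y, z in m, then the finger opening in m, from 0 to 0.0876. A call has 1 to 8 rows; each row shifts and turns the commanded pose from where the row before left it, along the tool's axes as they then stand; what a row does not reach is not made up. A row lasts 1/8 s, in which the tool goes at most 62.5 mm and 10.7 degrees, less where a joint would pass 70% of its speed; a pose out of reach is approached as far as the arm can. A call is refused whole if a number of a shift passes 0.0625 or a number of a turn 10.7, either way. A call with a gripper value outside its range is refused whole. The fingers move at their own pace and stop on an object; "squeeze" is the grip in N (left out, the last holds). Time passes only in rows, so rows that do not move let the fingers close. It gives the time, the measured TCP pose, the force, the opening and the grip force at its end, in the units of the state.
- arm.get_state(): the state, without advancing time (a new reading comes with each control period).
- arm.grab_frame(name): name is "scene" or "top"; returns (picture, depth): 400x640x3 uint8, blue, green, red; 400x640 float32, m along the optical axis (not along the pixel's ray), 0 where there is no reading.
- arm.camera_model(name): a dict with "mtx" (3x3 intrinsics, pixels), "camera_from_world" (4x4, takes a point from world to camera coordinates). Camera axes: x right, y down, z forward; pixel columns grow to the right and rows downward; lengths in m; the calibration is good to about 2 mm. A picture is of the moment at which its call begins. camera_model takes no time and is no camera call.
- arm.job_done(): hands the job in; it is judged then, once.
The state is a dict: "t": time; "q": joint angles; "qd": joint speeds; "joint_efforts": joint torques, N m; "eef_pos": TCP position; "ee_rot": TCP orientation; "force": force on the tool from outside, world axes, zero at the start; "moment": the same for the moment, N m; "width": finger opening in m; "gripper_force": force on a finger pad.
Only numpy, scipy, OpenCV 4.12 (cv2) and the standard library are available. Lean on these libraries where they do the work, as an engineer would, in place of code of your own. Each camera call takes 0.05 s, during which the arm holds its last target. There are 200 camera calls.

## Working session

There is one attempt and no reset: what is moved stays moved. The work goes in short steps, Python scripts to look and compute and a tool call to move; the robot and the scene stay as the last step left them, time stands still between calls to the robot, and variables do not carry over. Pictures are saved under pics/ and viewed, at most 10 in all, crops included, and the job is handed in when it is done.

Besides the shell and the picture viewer there is one more tool, called after "Request:" in YAML: its name, and indented under it one key for each argument. move_arm: Moves the arm, as the interface text tells. Its arguments: {"type":"object","properties":{"rows":{"type":"string"},"squeeze":{"type":"number"}},"required":["rows"]}

```bash
ls; mkdir -p pics
python3 - <<'E'
from station import arm
import cv2,numpy as np
for n in("scene","top"):
    p,d=arm.grab_frame(n);cv2.imwrite(f"pics/{n}0.png",p);np.save(f"{n}0.npy",d)
    m=arm.camera_model(n);print(n,np.round(m["mtx"],1).tolist(),np.round(np.linalg.inv(m["camera_from_world"]),3).tolist())
print(arm.get_state())
E
```

```text
pics
scene [[495.8, 0.0, 315.5], [0.0, 495.8, 203.4], [0.0, 0.0, 1.0]] [[-0.903, 0.368, -0.223, 0.85], [0.43, 0.755, -0.494, 0.564], [-0.013, -0.542, -0.84, 1.173], [0.0, 0.0, 0.0, 1.0]]
top [[442.6, 0.0, 320.7], [0.0, 442.6, 197.3], [0.0, 0.0, 1.0]] [[-0.018, -0.988, 0.156, 0.398], [-1.0, 0.019, 0.007, -0.027], [-0.01, -0.156, -0.988, 1.422], [0.0, 0.0, 0.0, 1.0]]
{'t': 0.1, 'q': array([-8.28918959e-01,  3.59316038e-01,  1.12023115e-02, -3.15999962e-04,
       -1.22405393e+00, -2.88100099e-01]), 'qd': array([ 0.00094279, -0.00189069,  0.00152413,  0.00016189,  0.00019627,
       -0.00013217]), 'joint_efforts': array([ 3.30653693e-04, -5.84162736e+01,  2.93750149e+01,  7.01539278e+00,
        1.01778569e-02, -7.90610056e-05]), 'eef_pos': array([ 0.29571607, -0.60634693,  0.23373706]), 'ee_rot': array([ 3.14019342e+00, -1.04839974e-04, -2.68792290e+00]), 'force': array([-0.10817789, -0.59211438, -0.73719898]), 'moment': array([-0.02782285, -0.01724507,  0.0076984 ]), 'gripper_force': 0.0, 'width': 0.08766542430610108}
```

View pics/scene0.png

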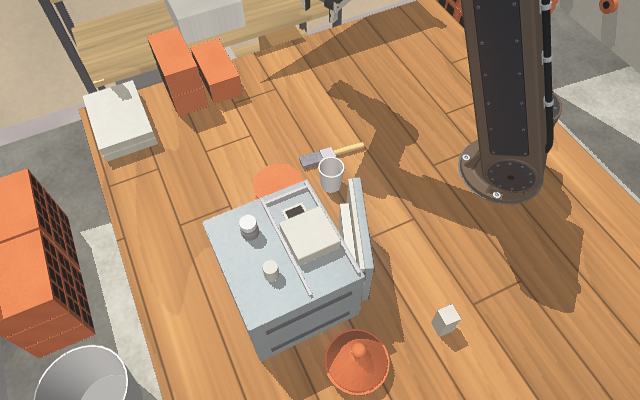

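View pics/top0.png

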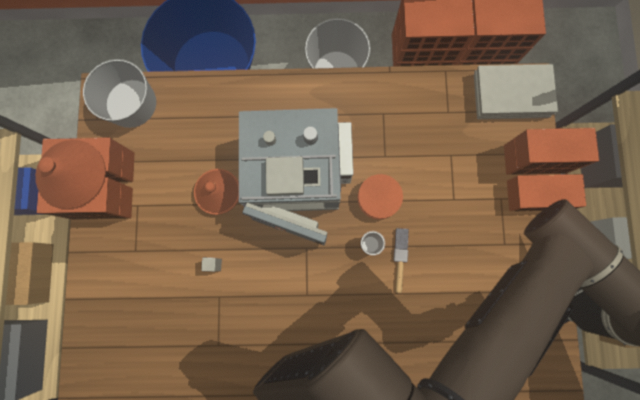

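The top view shows the kiln top at about (239–340, 110–203), the shutter at (266–302, 157–193), the vent at (311,177) and the door from (244,207) to (326,240). The cup is at (372,243) and the prop at (210,265). I'll measure with depth.

```bash
cat > h.py <<'E'
import numpy as np,cv2
from station import arm
def cloud(n,d):
    m=arm.camera_model(n);K=m["mtx"];T=np.linalg.inv(m["camera_from_world"])
    v,u=np.mgrid[:400,:640]
    P=np.stack([(u-K[0,2])/K[0,0]*d,(v-K[1,2])/K[1,1]*d,d],-1)
    return P@T[:3,:3].T+T[:3,3]
def proj(n,P):
    m=arm.camera_model(n);T=m["camera_from_world"];c=T[:3,:3]@np.asarray(P).T+T[:3,3:];q=m["mtx"]@c
    return (q[:2]/q[2]).T
E
python3 - <<'E'
from h import *
p=cv2.imread("pics/top0.png");W=cloud("top",np.load("top0.npy"))
x,y,z=W[...,0],W[...,1],W[...,2]
roi=np.zeros(z.shape,bool);roi[95:250,200:360]=1
def rect(nm,m):
    m=m&roi;r=cv2.minAreaRect(W[m][:,:2].astype(np.float32)*1000);print(nm,m.sum(),np.round(r[0]),np.round(r[1]),round(r[2],1),np.round(cv2.boxPoints(r)).tolist())
print(np.histogram(z[roi],bins=np.arange(0,.32,.01)))
rect("shutter",(z>.25)&(z<.262))
k=roi&(z>.214)&(z<.235)
nl,lab,st,ce=cv2.connectedComponentsWithStats(k.astype(np.uint8))
for i in range(1,nl):
    if st[i,4]>30:print(st[i]);rect("comp",lab==i)
rect("doortop?",(z>.19)&(z<.228)&(np.indices(z.shape)[0]>204))
for nm,(u,v) in dict(cup=(372,243),prop=(208,265),tagtip=(210,187),plates=(380,195),jar=(310,133),tp=(268,136)).items():print(nm,np.round(W[v,u],3))
cv2.imwrite("pics/c0.png",cv2.resize(p[90:280,180:420],None,fx=3.1,fy=3.1,interpolation=cv2.INTER_CUBIC))
E
```

```text
(array([5317,   30,   14,  237,  485,  294,  270,  231,  204,  160,   89,
         36,  108,   53,   43,  366,  683,  100,   73,  100,   92, 4268,
       3834,  294,   68, 1285,  257,   66,    0,    0,    0]), array([0.  , 0.01, 0.02, 0.03, 0.04, 0.05, 0.06, 0.07, 0.08, 0.09, 0.1 ,
       0.11, 0.12, 0.13, 0.14, 0.15, 0.16, 0.17, 0.18, 0.19, 0.2 , 0.21,
       0.22, 0.23, 0.24, 0.25, 0.26, 0.27, 0.28, 0.29, 0.3 , 0.31]))
shutter 1428 [675.  73.] [143. 172.] 82.0 [[579.0, 14.0], [750.0, -10.0], [770.0, 132.0], [599.0, 156.0]]
[ 239  108  101  135 8148]
comp 8148 [654.  68.] [379. 279.] 0.6 [[463.0, 205.0], [466.0, -73.0], [845.0, -69.0], [843.0, 209.0]]
doortop? 1010 [522.  85.] [247.  33.] 68.7 [[462.0, -24.0], [492.0, -36.0], [582.0, 194.0], [551.0, 206.0]]
cup [ 0.471 -0.179  0.004]
prop [0.411 0.322 0.087]
tagtip [0.64  0.31  0.128]
plates [ 0.617 -0.204  0.056]
jar [0.756 0.006 0.269]
tp [0.753 0.121 0.26 ]
```

View pics/c0.png

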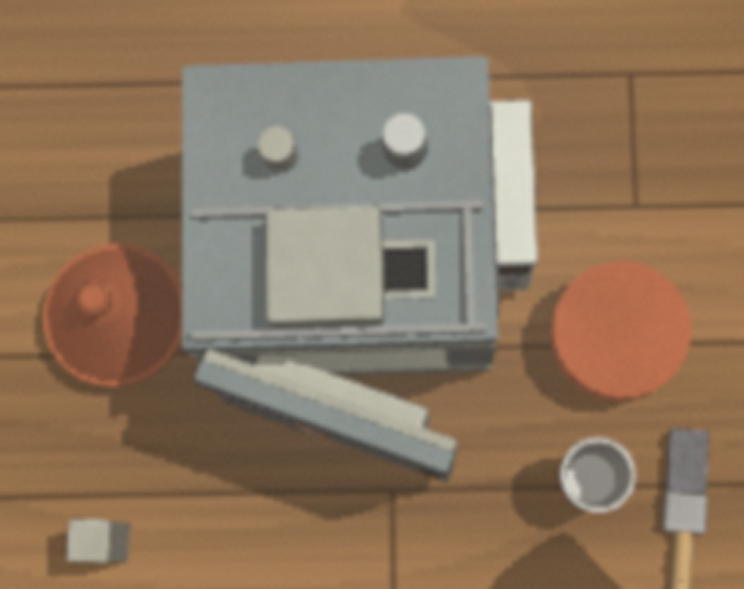

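The crop shows the kiln corners at (183,67), (487,57), (494,339) and (183,348), the rails, the vent at (408,268), the shutter at (266–382, 207–323), and the door outer top edge from (196,380) to (449,477). I'll intersect these with their known heights.

```bash
cat >> h.py <<'E'
def ray(n,u,v,z):
    m=arm.camera_model(n);T=np.linalg.inv(m["camera_from_world"]);r=T[:3,:3]@np.linalg.solve(m["mtx"],[u,v,1]);o=T[:3,3]
    return o+r*(z-o[2])/r[2]
E
python3 - <<'E'
from h import *
c=lambda a,b,z:np.round(ray("top",180+(a+.5)/3.1-.5,90+(b+.5)/3.1-.5,z)*1000,0)[:2]
for nm,a,b,z in [("BL",183,67,.22),("BR",487,57,.22),("FR",494,339,.22),("FL",183,348,.22),("vent",408,268,.222),
 ("shBL",266,208,.257),("shBR",380,206,.257),("shFR",383,319,.257),("shFL",266,323,.257),
 ("doorHingeOuter",196,381,.218),("doorHingeIn",207,351,.218),("doorTipOuter",447,476,.218),("doorTipIn",457,441,.218),("stop",467,268,.23),
 ("railBackL",192,215,.23),("railBackR",482,206,.23),("railFL",188,336,.23),("railFR",485,330,.23),("cup",598,475,.085),("prop",87,541,.085),("tag",92,298,.13),("tp",276,145,.26),("jar",404,135,.27)]:
    print(nm,c(a,b,z))
E
```

```text
BL [840. 209.]
BR [843. -70.]
FR [582. -70.]
FL [579. 206.]
vent [647.   6.]
shBL [696. 128.]
shBR [696.  28.]
shFR [596.  27.]
shFL [594. 128.]
doorHingeOuter [550. 195.]
doorHingeIn [577. 185.]
doorTipOuter [462. -26.]
doorTipIn [493. -35.]
stop [645. -47.]
railBackL [698. 198.]
railBackR [701. -61.]
railFL [589. 200.]
railFR [589. -62.]
cup [ 467. -172.]
prop [413. 323.]
tag [643. 312.]
tp [752. 119.]
jar [756.   6.]
```

Kiln centre is about (711, 69) mm with yaw of about 0.5°. The hinge is at about (579,187), the door angle about 0.37, and the shutter about 70 mm open with its left face at y≈128. Sizes match the given ones. I'll close the fingers, square the tool to the kiln and go in front of the door.

Request:
move_arm:
  rows: "0 0 8.7 0 0 0 0; 0 0 8.7 0 0 0 0; 0 0 8.6 0 0 0 0; 0 0 0 -0.0105 0.05 0 0; 0 0 0 -0.0105 0.05 0 0; 0 0 0 -0.0105 0.05 0 0; 0 0 0 -0.0105 0.05 0 0; 0 0 0 -0.0105 0.05 0 0"
  squeeze: 5

```text
t: 1.1
eef_pos: [0.3483, -0.355, 0.2343]
ee_rot: [3.141, -0.0, 3.141]
force: [1.0, 0.3, 0.6]
width: 0.0133
gripper_force: 0.0
```

Request:
move_arm:
  rows: "0 0 0 -0.01 0.05 0 0; 0 0 0 -0.01 0.05 0 0; 0 0 0 -0.01 0.05 0 0; 0 0 0 -0.01 0.05 0 0; 0 0 0 -0.01 0.05 0 0; 0 0 0 -0.01 0.05 0 0; 0 0 0 -0.01 0.06 0 0; 0 0 0 0 0 0 0"

```text
t: 2.1
eef_pos: [0.4188, 0.0067, 0.2345]
ee_rot: [3.141, 0.0, -3.136]
force: [0.3, -0.4, -0.8]
width: 0.0001
gripper_force: 0.0
```

Request:
move_arm:
  rows: "0 0 0 0 0 0.02 0; 0 0 0 0 0 0.02 0; 0 0 0 -0.01 0 0 0; 0 0 0 -0.01 0 0 0; 0 0 0 -0.005 0 0 0; 0 0 0 0 0 0 0"

```text
t: 2.85
eef_pos: [0.444, 0.0032, 0.1948]
ee_rot: [3.142, 0.0, 3.141]
force: [-0.0, 0.1, 0.1]
width: 0.0003
gripper_force: 0.0
```

Run:
```python
from h import *
p,d=arm.grab_frame("scene");cv2.imwrite("pics/s1.png",cv2.resize(p[120:320,180:460],None,fx=2.8,fy=2.8,interpolation=cv2.INTER_CUBIC))
```

```text
(no output)
```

View pics/s1.png

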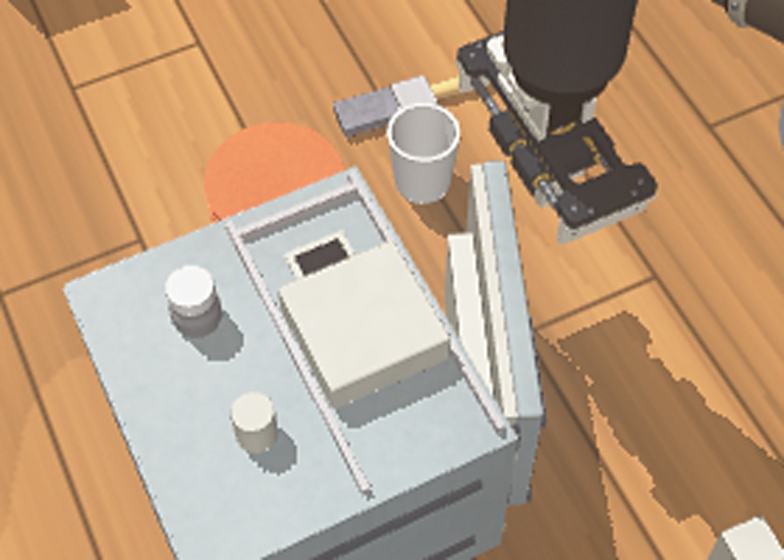

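The gripper stands just outside the door's outer face at about (500,240), clear of the cup. Now I push slowly.

Request:
move_arm:
  rows: "0 0 0 -0.005 0 0 0; 0 0 0 -0.005 0 0 0; 0 0 0 -0.005 0 0 0; 0 0 0 -0.005 0 0 0; 0 0 0 -0.006 0 0 0; 0 0 0 -0.006 0 0 0; 0 0 0 -0.006 0 0 0; 0 0 0 -0.006 0 0 0"

```text
t: 3.9
eef_pos: [0.4878, 0.0033, 0.1945]
ee_rot: [-3.142, -0.0, 3.142]
force: [-1.2, 0.3, 0.2]
width: 0.0006
gripper_force: 0.5
```

Request:
move_arm:
  rows: "0 0 0 -0.006 0 0 0; 0 0 0 -0.006 0 0 0; 0 0 0 -0.006 0 0 0; 0 0 0 -0.006 0 0 0; 0 0 0 -0.005 0 0 0; 0 0 0 -0.004 0 0 0; 0 0 0 -0.003 0 0 0; 0 0 0 -0.003 0 0 0"

```text
t: 4.9
eef_pos: [0.5265, 0.0033, 0.1946]
ee_rot: [3.142, -0.0, -3.142]
force: [-1.4, -1.2, -0.4]
width: 0.0008
gripper_force: 0.5
```

Request:
move_arm:
  rows: "0 0 0 -0.002 0 0 0; 0 0 0 -0.002 0 0 0; 0 0 0 -0.002 0 0 0; 0 0 0 -0.002 0 0 0; 0 0 0 -0.002 0 0 0"

```text
t: 5.52
eef_pos: [0.5365, 0.0033, 0.1946]
ee_rot: [-3.142, -0.0, -3.142]
force: [-0.1, 0.2, 0.5]
width: 0.0003
gripper_force: 0.4
```

Request:
move_arm:
  rows: "0 0 0 -0.0015 0 0 0; 0 0 0 -0.0015 0 0 0; 0 0 0 -0.0015 0 0 0"

```text
t: 5.9
eef_pos: [0.5409, 0.0033, 0.1945]
ee_rot: [-3.142, -0.0, 3.142]
force: [-2.5, -1.0, -1.0]
width: 0.0005
gripper_force: 0.4
```

Request:
move_arm:
  rows: "0 0 0 -0.001 0 0 0; 0 0 0 -0.001 0 0 0"

```text
t: 6.15
eef_pos: [0.5429, 0.0033, 0.1945]
ee_rot: [-3.141, -0.0, -3.142]
force: [-0.2, -0.6, 0.0]
width: 0.0004
gripper_force: 0.5
```

Request:
move_arm:
  rows: "0 0 0 -0.001 0 0 0; 0 0 0 -0.001 0 0 0; 0 0 0 -0.001 0 0 0"

```text
t: 6.52
eef_pos: [0.5435, 0.0032, 0.1945]
ee_rot: [-3.141, -0.004, -3.142]
force: [-15.1, 2.5, 10.9]
width: 0.0006
gripper_force: 7.5
```

Run:
```python
from h import *
p,d=arm.grab_frame("scene");cv2.imwrite("pics/s2.png",cv2.resize(p[120:320,180:460],None,fx=2.8,fy=2.8,interpolation=cv2.INTER_CUBIC))
```

```text
(no output)
```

View pics/s2.png

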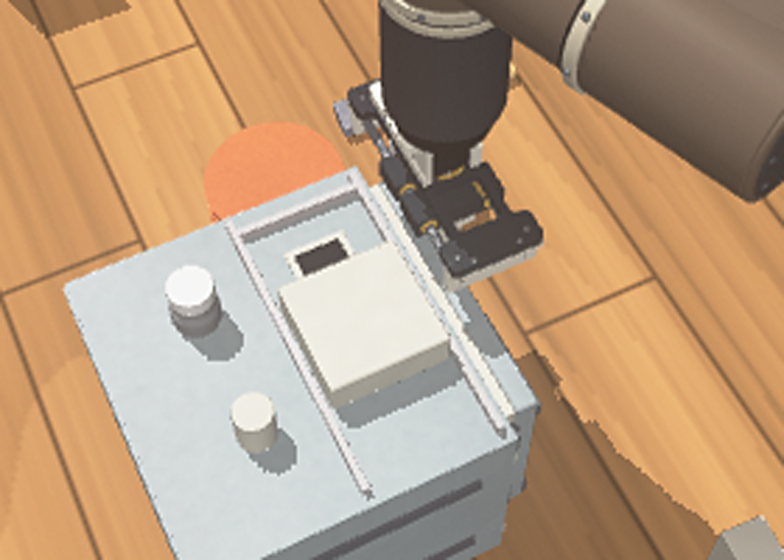

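The door is flush with the kiln front and rests on its stop (15 N at the expected face position). I'll back off, rise and go over to the left of the shutter.

Request:
move_arm:
  rows: "0 0 0 0.004 0 0 0; 0 0 0 0.01 0 0 0; 0 0 0 0.02 0 0 0; 0 0 0 0 0 -0.03 0; 0 0 0 0 0.02 -0.04 0; 0 0 0 0 0.04 -0.04 0; 0 0 0 0 0.04 -0.02 0; 0 0 0 0 0.04 0 0"

```text
t: 7.58
eef_pos: [0.5123, 0.1449, 0.3269]
ee_rot: [3.139, 0.004, 3.142]
force: [-0.2, -0.5, -0.6]
width: 0.0005
gripper_force: 0.0
```

Request:
move_arm:
  rows: "0 0 0 -0.01 0.032 0 0; 0 0 0 -0.03 0 0 0; 0 0 0 -0.03 0 0 0; 0 0 0 -0.03 0 0 0; 0 0 0 -0.03 0 0 0; 0 0 0 0 0 0 0"

```text
t: 8.32
eef_pos: [0.6429, 0.1752, 0.323]
ee_rot: [-3.141, -0.001, 3.14]
force: [-0.9, -0.9, 0.0]
width: 0.0004
gripper_force: 0.0
```

Request:
move_arm:
  rows: "0 0 0 0 0 0.03 0; 0 0 0 0 0 0.03 0; 0 0 0 0 0 0.015 0; 0 0 0 0 0 0.008 0; 0 0 0 0 0 0 0"

```text
t: 8.95
eef_pos: [0.6419, 0.1754, 0.2419]
ee_rot: [3.142, 0.0, -3.141]
force: [1.0, -0.2, 0.6]
width: 0.001
gripper_force: 0.0
```

Run:
```python
from h import *
p,d=arm.grab_frame("scene");cv2.imwrite("pics/s3.png",cv2.resize(p[120:320,180:460],None,fx=2.8,fy=2.8,interpolation=cv2.INTER_CUBIC))
```

```text
(no output)
```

View pics/s3.png

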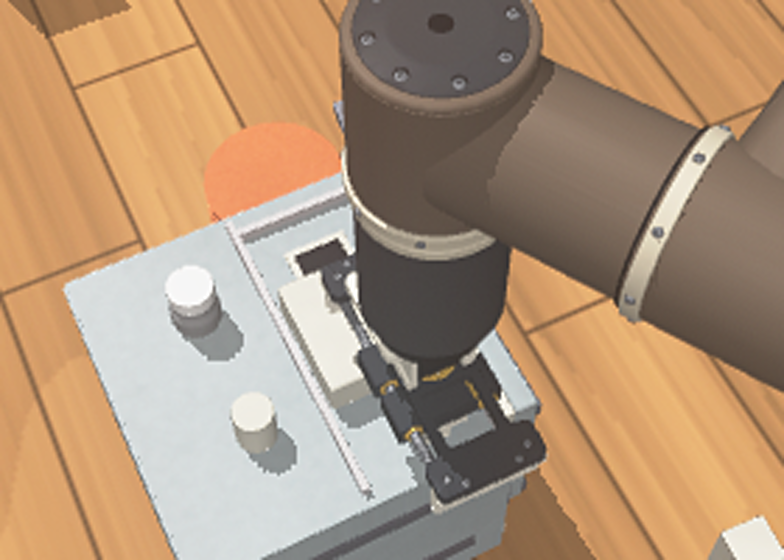

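The gripper stands left of the shutter, with its body over the shutter and clear of it, and nothing is touched. Now I push to the right.

Request:
move_arm:
  rows: "0 0 0 0 -0.006 0 0; 0 0 0 0 -0.006 0 0; 0 0 0 0 -0.005 0 0; 0 0 0 0 -0.005 0 0; 0 0 0 0 -0.005 0 0; 0 0 0 0 -0.006 0 0; 0 0 0 0 -0.006 0 0; 0 0 0 0 -0.006 0 0"

```text
t: 10.0
eef_pos: [0.642, 0.1302, 0.2416]
ee_rot: [3.141, 0.0, -3.141]
force: [0.8, 2.1, -0.6]
width: 0.0006
gripper_force: 1.1
```

Request:
move_arm:
  rows: "0 0 0 0 -0.006 0 0; 0 0 0 0 -0.006 0 0; 0 0 0 0 -0.006 0 0; 0 0 0 0 -0.006 0 0; 0 0 0 0 -0.005 0 0; 0 0 0 0 -0.004 0 0"

```text
t: 10.75
eef_pos: [0.642, 0.097, 0.2417]
ee_rot: [3.142, 0.0, 3.142]
force: [2.0, 3.0, -0.9]
width: 0.0006
gripper_force: 1.1
```

Request:
move_arm:
  rows: "0 0 0 0 -0.003 0 0; 0 0 0 0 -0.003 0 0; 0 0 0 0 -0.003 0 0; 0 0 0 0 -0.002 0 0"

```text
t: 11.25
eef_pos: [0.6419, 0.0862, 0.2416]
ee_rot: [-3.142, 0.0, -3.142]
force: [1.5, 2.3, -0.0]
width: 0.0006
gripper_force: 1.1
```

Request:
move_arm:
  rows: "0 0 0 0 -0.0015 0 0; 0 0 0 0 -0.0015 0 0; 0 0 0 0 -0.001 0 0"

```text
t: 11.62
eef_pos: [0.6419, 0.0822, 0.2416]
ee_rot: [3.142, 0.0, -3.142]
force: [1.7, 2.1, 0.8]
width: 0.0005
gripper_force: 1.1
```

Request:
move_arm:
  rows: "0 0 0 0 -0.001 0 0; 0 0 0 0 -0.001 0 0; 0 0 0 0 -0.001 0 0"

```text
t: 12.0
eef_pos: [0.6419, 0.0793, 0.2416]
ee_rot: [3.142, -0.0, 3.142]
force: [1.4, 2.4, 1.2]
width: 0.0008
gripper_force: 1.1
```

Request:
move_arm:
  rows: "0 0 0 0 -0.001 0 0; 0 0 0 0 -0.001 0 0"

```text
t: 12.25
eef_pos: [0.6419, 0.0773, 0.2416]
ee_rot: [-3.142, -0.0, 3.142]
force: [2.0, 2.5, 0.9]
width: 0.0004
gripper_force: 1.1
```

Request:
move_arm:
  rows: "0 0 0 0 -0.001 0 0; 0 0 0 0 -0.001 0 0; 0 0 0 0 -0.001 0 0"

```text
t: 12.62
eef_pos: [0.642, 0.0764, 0.2416]
ee_rot: [3.138, 0.001, -3.141]
force: [-0.5, 13.1, 3.3]
width: 0.0004
gripper_force: 6.6
```

Request:
move_arm:
  rows: "0 0 0 0 -0.001 0 0; 0 0 0 0 -0.001 0 0"

```text
t: 12.88
eef_pos: [0.642, 0.0763, 0.2417]
ee_rot: [3.136, 0.002, -3.14]
force: [-1.7, 20.5, 3.4]
width: 0.0003
gripper_force: 10.2
```

It's against the stop. I'll back off, rise and retreat to check.

Request:
move_arm:
  rows: "0 0 0 0 0.006 0 0; 0 0 0 0 0.02 0 0; 0 0 0 0 0.02 0 0; 0 0 0 0 0 -0.04 0; 0 0 0 0 0 -0.04 0; 0 0 0 0.05 0 -0.03 0; 0 0 0 0.06 0 0 0; 0 0 0 0.06 0 0 0"

```text
t: 13.88
eef_pos: [0.4703, 0.1187, 0.3514]
ee_rot: [-3.141, -0.0, 3.141]
force: [-1.1, 1.9, 1.1]
width: 0.0007
gripper_force: 0.0
```

Request:
move_arm:
  rows: "0 0 0 0 0.05 0 0; 0 0 0 0 0.05 0 0; 0 0 0 0 0.05 0 0; 0 0 0 0 0.05 0 0; 0 0 0 0 0.05 0 0; 0 0 0 0 0 0 0; 0 0 0 0 0 0 0"

```text
t: 14.75
eef_pos: [0.4714, 0.3687, 0.3511]
ee_rot: [-3.14, -0.001, -3.141]
force: [-0.1, -0.2, 0.7]
width: 0.0006
gripper_force: 0.0
```

Run:
```python
from h import *
p,d=arm.grab_frame("top");q,_=arm.grab_frame("scene")
a=cv2.resize(p[90:280,180:420],None,fx=2.0,fy=2.0,interpolation=cv2.INTER_CUBIC)
b=cv2.resize(q[120:380,180:480],None,fx=1.05,fy=1.05)
im=np.zeros((600,800,3),np.uint8);im[:a.shape[0],:a.shape[1]]=a;im[600-b.shape[0]:,800-b.shape[1]:]=b
cv2.imwrite("pics/f.png",im)
print(arm.get_state()["eef_pos"])
```

```text
[0.47173863 0.36780963 0.35181169]
```

View pics/f.png

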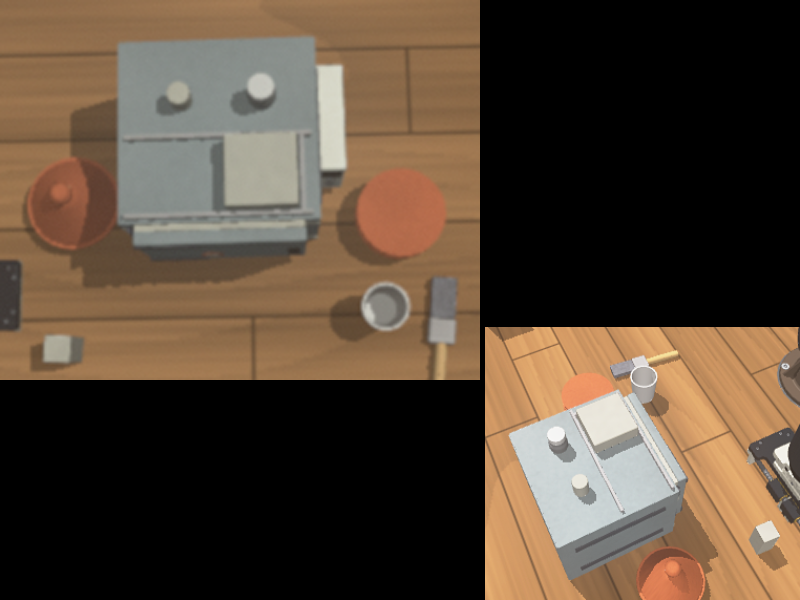

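The door lies flush and parallel to the kiln front (135–305, 243). The shutter is against the stop over the vent (224–298, 132–206), and all pots and tools are where they stood.

```bash
python3 -c "
from station import arm
print(arm.job_done())"
```

```text
the job is handed in; nothing more can be done
None
```

The door is fully shut and the vent shutter is home against its stop; the last picture showed the pots and tools unmoved, and the job is handed in at about 15 s of the 50 s allowed.

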